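# Snap the lid of the bolt box shut all round

### The job

The lid of the bolt box is on, but its four snap edges still stand up. Press each edge down with the fingertips until it clicks shut and all four lie flush with the lid. Only press: do not grip, lift or shove the box, which stays standing where it is, and leave the tape, pliers and wrench beside it alone.

Things in the scene. Friction and masses are not known exactly. Their poses are not given: they have to be found in the camera images.
- snap_box: Box for bolts with clear walls and a plain light grey lid, 140 x 190 mm over the lid, about 1 kg, loose on the bench. Origin: centre of the underside; z up, x along the short side (away from the robot), y along the long side (to the robot's left). The lid already sits on it; between its fixed corners each side of the rim is a separate snap edge.
- lid_middle (a point): Centre of the lid's top, on the blank paper label, 57 mm above the box's underside. The middle panel (84 x 134 mm, top 57 mm up) and the four rounded corners of the lid (28 mm, top 58 mm up) do not move; a ridge 1.5 mm high runs round the panel.
- rim_front (a joint): Angle of the front snap edge, rad: 0 = shut, flush; 0.42 to 0.58 standing up at the start. Pressing it down meets a spring that is stiffest near 0.26 (about 10 N at the ribs, more nearer the hinge); at about 0.12 it clicks over, pulls itself to 0 and stays. Let go before that and it springs back up to about 0.36. Shut, it stands on a hard stop.
- rim_front_press (a point): Middle of the thumb ribs on the front snap edge (nearest the robot (the box's -x side)), the place to press: 19 mm out from its hinge toward box -x, 58 mm above the bench when shut, moving with the edge. The edge is a light grey strip 134 mm long, 28 mm wide, hinged along its inner border (42 mm from the box's centre); standing up, its outer border is 10 to 15 mm higher.
- rim_back (a joint): Angle of the back snap edge, rad: 0 = shut, flush; 0.42 to 0.58 standing up at the start. Pressing it down meets a spring that is stiffest near 0.26 (about 10 N at the ribs, more nearer the hinge); at about 0.12 it clicks over, pulls itself to 0 and stays. Let go before that and it springs back up to about 0.36. Shut, it stands on a hard stop.
- rim_back_press (a point): Middle of the thumb ribs on the back snap edge (farthest from the robot (+x side)), the place to press: 19 mm out from its hinge toward box +x, 58 mm above the bench when shut, moving with the edge. The edge is a light grey strip 134 mm long, 28 mm wide, hinged along its inner border (42 mm from the box's centre); standing up, its outer border is 10 to 15 mm higher.
- rim_left (a joint): Angle of the left snap edge, rad: 0 = shut, flush; 0.42 to 0.58 standing up at the start. Pressing it down meets a spring that is stiffest near 0.26 (about 10 N at the ribs, more nearer the hinge); at about 0.12 it clicks over, pulls itself to 0 and stays. Let go before that and it springs back up to about 0.36. Shut, it stands on a hard stop.
- rim_left_press (a point): Middle of the thumb ribs on the left snap edge (at the robot's left (+y side)), the place to press: 19 mm out from its hinge toward box +y, 58 mm above the bench when shut, moving with the edge. The edge is a light grey strip 82 mm long, 28 mm wide, hinged along its inner border (67 mm from the box's centre); standing up, its outer border is 10 to 15 mm higher.
- rim_right (a joint): Angle of the right snap edge, rad: 0 = shut, flush; 0.42 to 0.58 standing up at the start. Pressing it down meets a spring that is stiffest near 0.26 (about 10 N at the ribs, more nearer the hinge); at about 0.12 it clicks over, pulls itself to 0 and stays. Let go before that and it springs back up to about 0.36. Shut, it stands on a hard stop.
- rim_right_press (a point): Middle of the thumb ribs on the right snap edge (at the robot's right (-y side)), the place to press: 19 mm out from its hinge toward box -y, 58 mm above the bench when shut, moving with the edge. The edge is a light grey strip 82 mm long, 28 mm wide, hinged along its inner border (67 mm from the box's centre); standing up, its outer border is 10 to 15 mm higher.
- tape_electrical: Bystander: black roll of electrical tape, 62 mm across, 19 mm high, lying left of the box; origin at the centre of its underside.
- pliers_red: Bystander: pliers with red handles, 156 x 48 x 12 mm, lying right of the box; origin at the centre of the underside.
- wrench_13: Bystander: double open-ended wrench, 172 x 26 x 8 mm, lying behind the box; origin at the centre of the underside.

How it is judged:
At the end, for the whole second after the job is handed in: All four snap edges are shut (each angle below 0.05 rad, about 1.4 mm at the outer border), the box stands level and still within 30 mm of where it stood, and the tape, pliers and wrench are within 20 mm of where they lay (value of joint each of rim_front, rim_back, rim_left, rim_right below 0.05 rad and distance of snap_box from where it was at the start of the episode below 0.03 m and angle between snap_box's own z axis and vertical below 0.03 rad and linear speed of snap_box below 0.01 m/s and distance of each of tape_electrical, pliers_red, wrench_13 from where it was at the start of the episode below 0.02 m); the robot touches nothing.
It fails at once if the box is lifted off the bench (8 mm) or tipped (height (world z) of snap_box above 0.008 m or angle between snap_box's own z axis and vertical above 0.12 rad).
It fails at once if the box is shoved more than 30 mm (distance of snap_box from where it was at the start of the episode above 0.03 m).
It fails at once if the tape, the pliers or the wrench is moved more than 20 mm (distance of any of tape_electrical, pliers_red, wrench_13 from where it was at the start of the episode above 0.02 m).
It also fails if it takes over 48 s, if anything falls off the work surface, if the arm or the gripper's body presses on something with over 40 N, if the wrist force passes 120 N, or if a joint passes its speed limit or range.

### The arm

A 6-joint arm with a two-finger parallel gripper is mounted at the origin on a cart in front of the work surface, level with it; the furniture and walls round the work are solid. World frame = base frame: x ahead of the robot, y to its left, z up, the work surface at z = 0. Lengths are in m, angles in rad, forces in N, time in s.
With the tool pointing down it reaches from about 0.2 to 0.875 m from the base axis. Payload 3.4 kg.
Tool frame: the origin (TCP) lies at the very end of the fingers, on their centre line; the grasp point (between the pads) lies 19 mm behind it; z points along the fingers, y is the line along which they close (so a half turn about z gives the same grasp; the last joint's range is limited). The gripper opens to 94 mm and grips with 3 to 60 N. Pads are 16 mm wide; open, the fingers measure 119 mm over their backs; the gripper's body (75 mm by 177 mm) begins 78 mm behind the grasp point.
Start: joints at [-1.274, 0.276, 1.505, -0, 1.361, -0.121], TCP at [0.233, -0.526, 0.205] pointing down, gripper open.
Joint ranges: [-2.89, 2.89], [-0.75, 2.08], [0.22, 2.7], [-1.18, 4.32], [0.11, 2.71], [-2.7, 2.7]. Speed limits (rad/s): [2.57, 2.57, 3.14, 3.14, 3.14, 3.14].

### API

Orientations are given as a unit quaternion [x, y, z, w].
In Python, from plant import manip gives the robot as it stands.
- The arm moves only by the tool carry_out, never from a script. Its argument "series" is a list that holds one entry, the list of rows, each a list of 7 numbers: the opening, from 0 (shut) to 1 (fully open), then the shift along the tool's x, y, z in m, then the turn, a rotation vector about the tool's x, y, z in degrees. In form: [[[gripper, dx, dy, dz, ax, ay, az], ...]]. A call has 1 to 10 rows; each row is the pose to reach, as a shift and turn from the pose commanded when the call began, along the tool's axes at that moment; what a row does not reach only later rows make up. A row lasts 1/10 s, in which the tool goes at most 50 mm and 8.59 degrees, less where a joint would pass 70% of its speed; a pose out of reach is approached as far as the arm can. A call with a gripper value outside its range is refused whole. The fingers move at their own pace and stop on an object; the grip force is fixed at half the most. Time passes only in rows, so rows that repeat a pose let the fingers close. It gives the time, the measured TCP pose, the force, the opening and the grip force at its end, in the units of the state.
- manip.read_state(): the state, without advancing time (a new reading comes with each control period).
- manip.capture(name): name is "side" or "top"; returns a dict with "img" (400x640x3 uint8, blue, green, red), "camera_matrix" (3x3 intrinsics, pixels), "view" (4x4, takes a point from world to camera coordinates). Camera axes: x right, y down, z forward; pixel columns grow to the right and rows downward; lengths in m; the calibration is good to about 2 mm. A picture is of the moment at which its call begins. There is no depth.
- manip.hand_in(): hands the job in; it is judged then, once.
Trained networks look in the newest picture that a camera, given by its name, has taken for a name from the list of things; names that differ only in an ending like _2 or _b are one class to them, and where a whole thing is asked for, a point or a joint stands for the part that bears it (a point fixed in the world has none). Each returns a list of dicts, best first, with "score" (0 to 1); they miss things now and then, are a little off and sometimes report something else, mostly with a low value. They report only what shows in the picture. A call takes as long as a camera call.
- manip.find_in(thing, camera): "location" ([row, column] in pixels, amid what is visible of it).
- manip.silhouettes(thing, camera): "region" (400x640 bool, what is visible of it) and "location" ([row, column] in pixels, amid what is visible of it).
- manip.tip_of(thing, camera): "location" ([row, column] in pixels: a listed point, or the origin of a listed thing).
The state is a dict: "clock": time; "joint_pos": joint angles; "joint_velocities": joint speeds; "effort": joint torques, N m; "tool_pos": TCP position; "eef_rot": TCP orientation; "wrist_force": force on the tool from outside, world axes, zero at the start; "torque": the same for the moment, N m; "gripper_width": finger opening in m; "gripper_force": force on a finger pad.
Only numpy, scipy, OpenCV 4.12 (cv2) and the standard library are available. Lean on these libraries where they do the work, as an engineer would, in place of code of your own. Each camera call takes 0.05 s, during which the arm holds its last target. There are 200 camera calls.

## Working session

There is one attempt and no reset: what is moved stays moved. The work goes in short steps, Python scripts to look and compute and a tool call to move; the robot and the scene stay as the last step left them, time stands still between calls to the robot, and variables do not carry over. Pictures are saved under pics/ and viewed, at most 10 in all, crops included, and the job is handed in when it is done.

Besides the shell and the picture viewer there is one more tool, called after "Call:" as a command line: name --argument value ..., lists and objects as JSON in quotes. carry_out: Moves the arm, as the interface text tells. Its arguments: {"type":"object","properties":{"series":{"type":"array"}},"required":["series"]}

```bash
mkdir -p pics
cat > h.py <<'E'
from plant import manip
import numpy as np, cv2
from scipy.spatial.transform import Rotation as R
def ray(c,px):
    V=np.array(c["view"]);K=np.array(c["camera_matrix"])
    d=V[:3,:3].T@np.linalg.inv(K)@np.array([px[1],px[0],1.]); o=-V[:3,:3].T@V[:3,3]
    return o,d
def atz(c,px,z):
    o,d=ray(c,px); return o+d*(z-o[2])/d[2]
def proj(c,p):
    V=np.array(c["view"]);q=np.array(c["camera_matrix"])@(V[:3,:3]@p+V[:3,3]); return q[:2]/q[2]
E
python3 - <<'E'
from h import *
for n in ("top","side"):
    c=manip.capture(n); cv2.imwrite(f"pics/{n}0.png",c["img"])
    print(n,"cam",np.round(ray(c,(200,320))[0],3))
    for t,z in (("lid_middle",.057),("rim_front_press",.066),("rim_back_press",.066),("rim_left_press",.066),("rim_right_press",.066),("snap_box",0)):
        r=manip.tip_of(t,n)
        for k in r[:2]: print(t,np.round(k["location"]),round(k["score"],2),np.round(atz(c,k["location"],z),3))
s=manip.read_state(); print(s["clock"],s["tool_pos"],R.from_quat(s["eef_rot"]).as_matrix().round(3),s["gripper_width"],s["wrist_force"])
E
```

```text
top cam [ 0.386 -0.059  0.898]
lid_middle [228. 335.] 0.79 [ 0.526 -0.095  0.057]
rim_front_press [250. 326.] 0.85 [ 0.476 -0.074  0.066]
rim_back_press [195. 343.] 0.89 [ 0.595 -0.112  0.066]
rim_back_press [212. 296.] 0.7 [ 0.559 -0.009  0.066]
rim_left_press [212. 296.] 0.75 [ 0.56  -0.009  0.066]
rim_left_press [227. 333.] 0.44 [ 0.525 -0.09   0.066]
rim_right_press [239. 368.] 0.56 [ 0.499 -0.165  0.066]
snap_box [227. 332.] 0.71 [ 0.536 -0.091  0.   ]
side cam [0.197 0.602 0.502]
lid_middle [203. 340.] 0.74 [ 0.531 -0.09   0.057]
lid_middle [211. 312.] 0.66 [ 0.567 -0.032  0.057]
rim_front_press [211. 362.] 0.57 [ 0.47  -0.069  0.066]
rim_back_press [191. 324.] 0.6 [ 0.581 -0.107  0.066]
rim_left_press [209. 309.] 0.76 [ 0.571 -0.026  0.066]
rim_right_press [182. 366.] 0.6 [ 0.515 -0.189  0.066]
0.7 [ 0.23329772 -0.52559109  0.2055157 ] [[ 0.914  0.406  0.   ]
 [ 0.406 -0.914 -0.   ]
 [-0.     0.    -1.   ]] 0.09417439516596501 [-0.81819938  0.53779637 -0.54106993]
```

Run:
```python
import cv2
a=cv2.imread("pics/top0.png")[150:290,230:430];b=cv2.imread("pics/side0.png")[140:280,240:440]
cv2.imwrite("pics/v1.png",cv2.resize(cv2.vconcat([a,b]),None,fx=2.1*1.0,fy=2.1,interpolation=2) if 0 else cv2.hconcat([cv2.resize(a,None,fx=2,fy=2),cv2.resize(b,None,fx=2,fy=2)]))
```

```text
(no output)
```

View pics/v1.png

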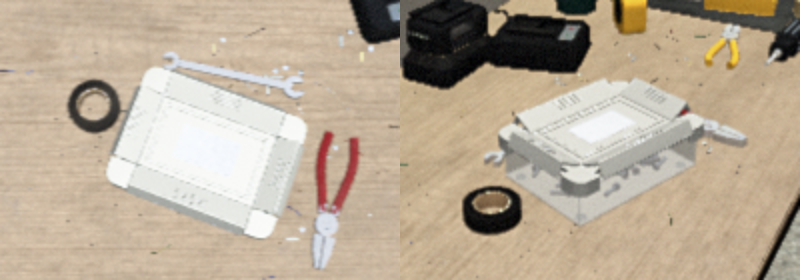

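View pics/top0.png

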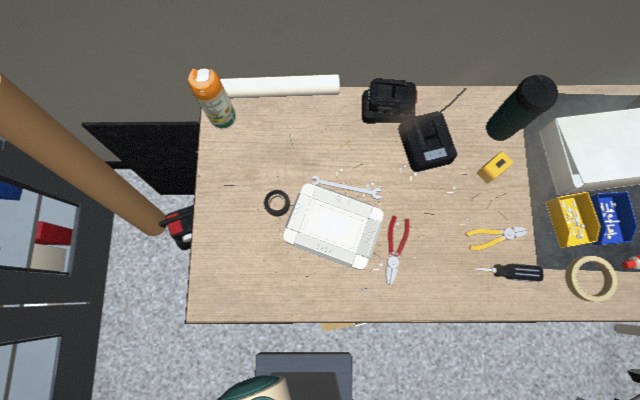

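The pictures show the box at about (228,333) in the top view, yawed about −20°. The tape is at (203,277), the wrench behind it at (188,346) and the pliers to its right at (250,398). Next I fit the box pose.

Run:
```python
from h import *
from scipy.optimize import least_squares
P={"lid_middle":(0,0,.057),"rim_front_press":(-.0587,0,.067),"rim_back_press":(.0587,0,.067),"rim_left_press":(0,.0837,.067),"rim_right_press":(0,-.0837,.067)}
obs=[];cs={}
for n in ("top","side"):
    c=cs[n]=manip.capture(n)
    for t in P:
        for k in manip.tip_of(t,n)[:1]: obs.append((n,t,k["location"]))
def W(x,p):
    s,co=np.sin(x[2]),np.cos(x[2]); p=np.array(p); return np.array([x[0]+co*p[0]-s*p[1],x[1]+s*p[0]+co*p[1],p[2]])
f=lambda x:np.concatenate([proj(cs[n],W(x,P[t]))-np.array(l)[::-1] for n,t,l in obs])
r=least_squares(f,[.53,-.09,-.35],loss="soft_l1",x_scale=[.01,.01,.1]); print(r.x,np.degrees(r.x[2]));
for o,e in zip(obs,f(r.x).reshape(-1,2)): print(o[:2],e.round(1))
c=cs["top"]; m=manip.silhouettes("snap_box","top")
for k in m[:1]:
    q=np.argwhere(k["region"]); pts=np.array([atz(c,a,.062)[:2] for a in q]).astype(np.float32)
    print(k["score"],cv2.minAreaRect(pts))
img=cv2.resize(c["img"],None,fx=4,fy=4,interpolation=cv2.INTER_CUBIC)
def dr(x,col):
    for a,b,z in ((.07,.095,.058),(.042,.067,.0585)):
        pp=np.array([4*proj(c,W(x,(i*a,j*b,z)))+1.5 for i,j in((1,1),(1,-1),(-1,-1),(-1,1))]).astype(int); cv2.polylines(img,[pp],True,col,1)
dr(r.x,(0,0,255))
cv2.imwrite("pics/v2.png",img[680:1120,1080:1600])
```

```text
[ 0.53146944 -0.09105866 -0.33209833] -19.027832923912662
('top', 'lid_middle') [ 0.  -1.7]
('top', 'rim_front_press') [-1.3  1. ]
('top', 'rim_back_press') [-0.3 -0.7]
('top', 'rim_left_press') [1.5 1.5]
('top', 'rim_right_press') [3.1 0.9]
('side', 'lid_middle') [0.1 0.7]
('side', 'rim_front_press') [-1.6 -0.9]
('side', 'rim_back_press') [-2.2 -2.1]
('side', 'rim_left_press') [0.1 2.5]
('side', 'rim_right_press') [0.6 0.5]
0.58 ((0.5305488705635071, -0.08934356272220612), (0.19622798264026642, 0.14746077358722687), 69.66801452636719)
```

View pics/v2.png

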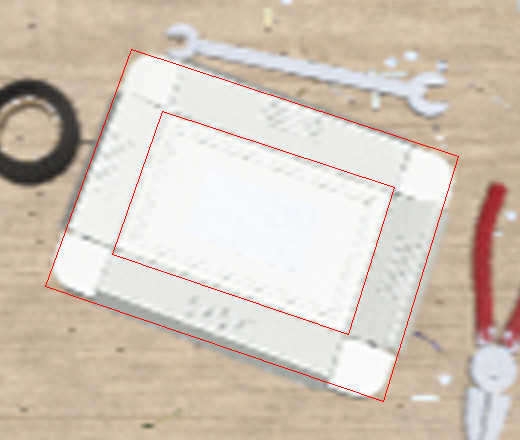

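The overlay matches the lid to within about 2 mm, so the box is at (0.531, −0.090) with yaw ≈ −19.3°. I'll press with closed fingers, their line along each edge, starting with the right edge.

```bash
cat >> h.py <<'E'
B=np.array([.531,-.0905]);YAW=np.radians(-19.3)
def tgt(side,r=.018):
    u={"front":(-.042-r,0),"back":(.042+r,0),"left":(0,.067+r),"right":(0,-.067-r)}[side]
    s,c=np.sin(YAW),np.cos(YAW); return B+np.array([c*u[0]-s*u[1],s*u[0]+c*u[1]])
def go(xyz,yawdeg):
    s=manip.read_state(); M=R.from_quat(s["eef_rot"])
    T=R.from_euler("z",yawdeg,degrees=True)*R.from_euler("x",180,degrees=True)
    print("at",np.round(s["tool_pos"],4),"F",np.round(s["wrist_force"],1),"t",s["clock"],"shift",(M.inv().apply(np.array(xyz)-s["tool_pos"])).round(4),"rot",(M.inv()*T).as_rotvec(degrees=True).round(2))
E
python3 -c "
from h import *
for k in ('right','left','front','back'): print(k,tgt(k))
go([*tgt('right'),.11],70.7)"
```

```text
right [ 0.50290628 -0.17072308]
left [ 0.55909372 -0.01027692]
front [ 0.47437194 -0.07066914]
back [ 0.58762806 -0.11033086]
at [ 0.2333 -0.5256  0.2055] F [-0.7 -0.5 -0.1] t 1.35 shift [ 0.3904 -0.2149  0.0955] rot [  0.     0.   -46.76]
```

Call:
carry_out --series '[[[0, 0.2, -0.11, 0, 0, 0, -23], [0, 0.39, -0.215, 0, 0, 0, -46.8], [0, 0.39, -0.215, 0, 0, 0, -46.8], [0, 0.39, -0.215, 0, 0, 0, -46.8], [0, 0.39, -0.215, 0, 0, 0, -46.8], [0, 0.39, -0.215, 0, 0, 0, -46.8], [0, 0.39, -0.215, 0, 0, 0, -46.8], [0, 0.39, -0.215, 0, 0, 0, -46.8], [0, 0.39, -0.215, 0, 0, 0, -46.8], [0, 0.39, -0.215, 0, 0, 0, -46.8]]]'

```text
clock: 2.35
tool_pos: [0.5054, -0.1664, 0.2055]
eef_rot: [0.814, 0.581, 0.001, -0.0]
wrist_force: [-0.6, -0.1, -0.7]
gripper_width: 0.0174
gripper_force: 0.0
```

```bash
python3 -c "
from h import *
go([*tgt('right'),.085],70.7)"
```

```text
at [ 0.5054 -0.1664  0.2055] F [-0.6 -0.1 -0.7] t 2.35 shift [-0.0052 -0.0011  0.1205] rot [ 0.08 -0.15  0.4 ]
```

Call:
carry_out --series '[[[0, 0, 0, 0, 0, 0, 0], [0, 0, 0, 0, 0, 0, 0], [0, 0, 0, 0, 0, 0, 0]]]'

```text
clock: 2.65
tool_pos: [0.5017, -0.1721, 0.2055]
eef_rot: [0.816, 0.578, -0.0, 0.0]
wrist_force: [-0.1, 0.0, 0.3]
gripper_width: 0.0004
gripper_force: 0.0
```

```bash
python3 -c "
from h import *
go([*tgt('right'),.085],70.7)"
```

```text
at [ 0.5017 -0.1721  0.2055] F [-0.1  0.   0.3] t 2.65 shift [0.0018 0.0007 0.1204] rot [-0.01  0.03 -0.08]
```

Call:
carry_out --series '[[[0, 0.002, 0.001, 0.05, 0, 0, 0], [0, 0.002, 0.001, 0.1, 0, 0, 0], [0, 0.002, 0.001, 0.12, 0, 0, 0], [0, 0.002, 0.001, 0.125, 0, 0, 0], [0, 0.002, 0.001, 0.129, 0, 0, 0], [0, 0.002, 0.001, 0.133, 0, 0, 0], [0, 0.002, 0.001, 0.136, 0, 0, 0], [0, 0.002, 0.001, 0.139, 0, 0, 0], [0, 0.002, 0.001, 0.139, 0, 0, 0]]]'

```text
clock: 3.55
tool_pos: [0.5051, -0.1698, 0.0673]
eef_rot: [0.815, 0.579, 0.001, 0.001]
wrist_force: [-0.8, -1.7, 2.4]
gripper_width: 0.0007
gripper_force: 0.8
```

```bash
python3 -c "
from h import *
go([*tgt('right'),.058],70.7)
for n in ('top','side'):
    c=manip.capture(n); cv2.imwrite('pics/%s1.png'%n,c['img'])
c=cv2.imread('pics/side1.png')[130:250,280:430]; cv2.imwrite('pics/v3.png',cv2.resize(c,None,fx=4,fy=4))
"
```

```text
at [ 0.5051 -0.1698  0.0673] F [-0.8 -1.7  2.4] t 3.55 shift [-0.0015 -0.0018  0.0093] rot [0.15 0.03 0.04]
```

View pics/v3.png

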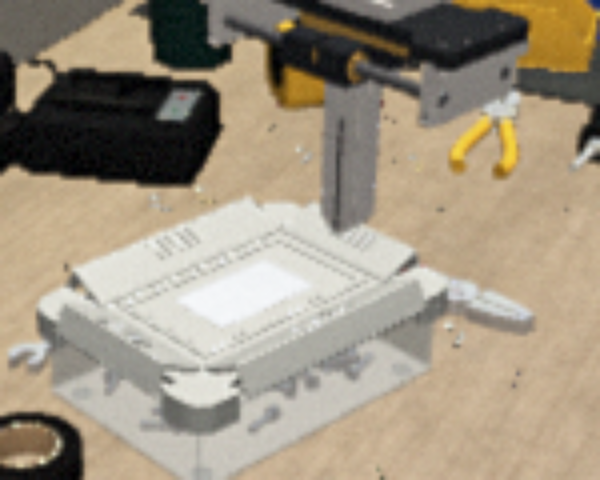

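The fingers stand on the ribs of the right edge (crop px ~(350,225)), at 2.4 N. I'll keep pressing.

Call:
carry_out --series '[[[0, 0, 0, 0.002, 0, 0, 0], [0, 0, 0, 0.004, 0, 0, 0], [0, 0, 0, 0.006, 0, 0, 0], [0, 0, 0, 0.008, 0, 0, 0], [0, 0, 0, 0.009, 0, 0, 0], [0, 0, 0, 0.009, 0, 0, 0], [0, 0, 0, 0.009, 0, 0, 0]]]'

```text
clock: 4.35
tool_pos: [0.5042, -0.1693, 0.0581]
eef_rot: [0.815, 0.579, -0.0, 0.0]
wrist_force: [-0.9, -1.4, 6.7]
gripper_width: 0.0004
gripper_force: 3.5
```

Call:
carry_out --series '[[[0, 0, 0, 0.0015, 0, 0, 0], [0, 0, 0, 0.0015, 0, 0, 0], [0, 0, 0, -0.03, 0, 0, 0], [0, 0, 0, -0.03, 0, 0, 0], [0, 0.05, 0, -0.03, 0, 0, 0], [0, 0.1, 0, -0.03, 0, 0, 0], [0, 0.14, 0, -0.03, 0, 0, 0], [0, 0.17, 0, -0.03, 0, 0, 0], [0, 0.17, 0, -0.03, 0, 0, 0], [0, 0.17, 0, -0.03, 0, 0, 0]]]'

```text
clock: 5.35
tool_pos: [0.5593, -0.0081, 0.0863]
eef_rot: [0.815, 0.58, -0.001, -0.001]
wrist_force: [0.3, 0.3, 1.2]
gripper_width: 0.0007
gripper_force: 0.0
```

```bash
python3 -c "
from h import *
go([*tgt('left'),.0675],70.7)
c=manip.capture('side')
c=c['img'][130:250,270:420]; cv2.imwrite('pics/v4.png',cv2.resize(c,None,fx=4,fy=4))
go([*tgt('left'),.0675],70.7)
"
```

```text
at [ 0.5593 -0.0081  0.0863] F [0.3 0.3 1.2] t 5.35 shift [-0.0021  0.0006  0.0188] rot [-0.13  0.05  0.15]
at [ 0.5592 -0.0089  0.0865] F [0.5 0.5 0.2] t 5.4 shift [-0.0013  0.0004  0.019 ] rot [-0.12  0.05  0.07]
```

View pics/v4.png

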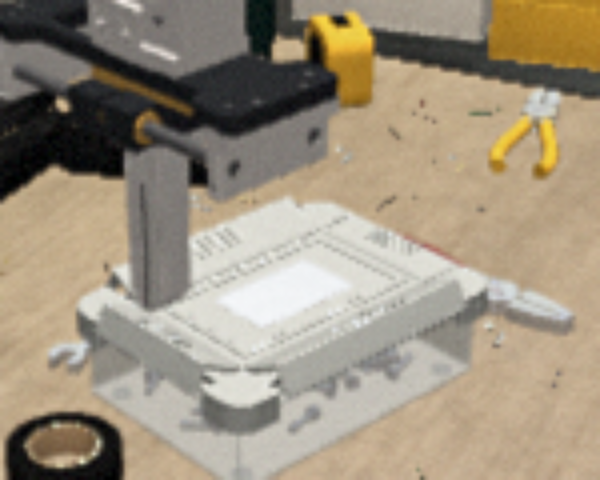

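The right edge now lies flush (crop px ~(400,240)), and the fingers hover over the left edge. Next is the left edge, then the lift.

Call:
carry_out --series '[[[0, -0.001, 0, 0.012, 0, 0, 0], [0, -0.001, 0, 0.016, 0, 0, 0], [0, -0.001, 0, 0.019, 0, 0, 0], [0, -0.001, 0, 0.021, 0, 0, 0], [0, -0.001, 0, 0.023, 0, 0, 0], [0, -0.001, 0, 0.025, 0, 0, 0], [0, -0.001, 0, 0.027, 0, 0, 0], [0, -0.001, 0, 0.0285, 0, 0, 0], [0, -0.001, 0, 0.03, 0, 0, 0], [0, -0.001, 0, 0.03, 0, 0, 0]]]'

```text
clock: 6.4
tool_pos: [0.5602, -0.01, 0.0581]
eef_rot: [0.816, 0.579, 0.0, 0.0]
wrist_force: [-0.4, -0.4, 6.0]
gripper_width: 0.0001
gripper_force: 3.1
```

Call:
carry_out --series '[[[0, 0, 0, -0.02, 0, 0, 0], [0, 0, 0, -0.045, 0, 0, 0], [0, -0.04, -0.03, -0.045, 0, 0, 15], [0, -0.085, -0.06, -0.045, 0, 0, 30], [0, -0.085, -0.06, -0.045, 0, 0, 45], [0, -0.085, -0.06, -0.045, 0, 0, 60], [0, -0.085, -0.06, -0.045, 0, 0, 75], [0, -0.085, -0.06, -0.045, 0, 0, 90], [0, -0.085, -0.06, -0.045, 0, 0, 90], [0, -0.085, -0.06, -0.045, 0, 0, 90]]]'

```text
clock: 7.4
tool_pos: [0.475, -0.0708, 0.1021]
eef_rot: [1.0, 0.014, -0.0, 0.0]
wrist_force: [-0.6, -0.5, 0.6]
gripper_width: 0.0003
gripper_force: 0.0
```

```bash
python3 -c "
from h import *
go([*tgt('front'),.085],-19.3)
"
```

```text
at [ 0.475  -0.0708  0.1021] F [-0.6 -0.5  0.6] t 7.4 shift [-0.0006 -0.0002  0.0171] rot [5.000e-02 2.000e-02 2.091e+01]
```

Call:
carry_out --series '[[[0, 0, 0, 0, 0, 0, 8], [0, 0, 0, 0, 0, 0, 16], [0, 0, 0, 0.008, 0, 0, 20], [0, 0, 0, 0.016, 0, 0, 20], [0, 0, 0, 0.016, 0, 0, 20], [0, 0, 0, 0.016, 0, 0, 20]]]'

```text
clock: 8.0
tool_pos: [0.4749, -0.0703, 0.0861]
eef_rot: [0.988, -0.156, -0.0, 0.0]
wrist_force: [1.3, 0.3, -0.4]
gripper_width: 0.0005
gripper_force: 0.0
```

```bash
python3 -c "
from h import *
go([*tgt('front'),.057],-19.3)
"
```

```text
at [ 0.4749 -0.0703  0.0861] F [ 1.3  0.3 -0.4] t 8.0 shift [-0.0004  0.0005  0.0291] rot [0.02 0.05 1.34]
```

Call:
carry_out --series '[[[0, 0, 0, 0.012, 0, 0, 1], [0, 0, 0, 0.016, 0, 0, 1], [0, 0, 0, 0.019, 0, 0, 1], [0, 0, 0, 0.021, 0, 0, 1], [0, 0, 0, 0.023, 0, 0, 1], [0, 0, 0, 0.025, 0, 0, 1], [0, 0, 0, 0.027, 0, 0, 1], [0, 0, 0, 0.0285, 0, 0, 1], [0, 0, 0, 0.03, 0, 0, 1], [0, 0, 0, 0.03, 0, 0, 1]]]'

```text
clock: 9.0
tool_pos: [0.4758, -0.0703, 0.058]
eef_rot: [0.986, -0.165, 0.001, 0.0]
wrist_force: [-3.9, 1.0, 13.1]
gripper_width: 0.0007
gripper_force: 6.4
```

Call:
carry_out --series '[[[0, 0, 0, -0.015, 0, 0, 0], [0, 0, 0, -0.03, 0, 0, 0], [0, 0.04, 0, -0.03, 0, 0, 0], [0, 0.08, 0, -0.03, 0, 0, 0], [0, 0.12, 0, -0.03, 0, 0, 0], [0, 0.12, 0, -0.03, 0, 0, 0], [0, 0.12, 0, -0.03, 0, 0, 0], [0, 0.12, 0, -0.03, 0, 0, 0]]]'

```text
clock: 9.8
tool_pos: [0.5873, -0.1088, 0.086]
eef_rot: [0.986, -0.165, -0.001, -0.0]
wrist_force: [-1.2, 0.8, -0.6]
gripper_width: 0.0004
gripper_force: 0.0
```

```bash
python3 -c "
from h import *
go([*tgt('back'),.057],-19.3)
c=manip.capture('side')
c=c['img'][130:250,270:420]; cv2.imwrite('pics/v5.png',cv2.resize(c,None,fx=4,fy=4))
"
```

```text
at [ 0.5873 -0.1088  0.086 ] F [-1.2  0.8 -0.6] t 9.8 shift [0.0009 0.0013 0.029 ] rot [0.01 0.11 0.29]
```

View pics/v5.png

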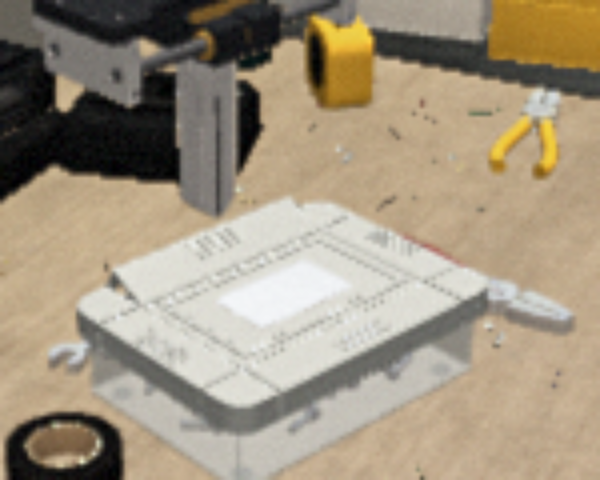

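The right, left and front edges are all flush. Only the back edge still stands (crop px ~(215,240)), with the fingers above it.

Call:
carry_out --series '[[[0, 0, 0, 0.012, 0, 0, 0], [0, 0, 0, 0.016, 0, 0, 0], [0, 0, 0, 0.019, 0, 0, 0], [0, 0, 0, 0.021, 0, 0, 0], [0, 0, 0, 0.023, 0, 0, 0], [0, 0, 0, 0.025, 0, 0, 0], [0, 0, 0, 0.027, 0, 0, 0], [0, 0, 0, 0.0285, 0, 0, 0], [0, 0, 0, 0.03, 0, 0, 0], [0, 0, 0, 0.03, 0, 0, 0]]]'

```text
clock: 10.85
tool_pos: [0.5892, -0.1095, 0.058]
eef_rot: [0.986, -0.165, 0.001, 0.0]
wrist_force: [-0.7, 0.6, 11.3]
gripper_width: 0.0007
gripper_force: 5.2
```

Call:
carry_out --series '[[[0, 0, 0, -0.02, 0, 0, 0], [0, 0, 0, -0.05, 0, 0, 0], [0, 0, 0, -0.1, 0, 0, 0], [0, 0, 0, -0.13, 0, 0, 0], [0, 0, 0, -0.13, 0, 0, 0], [0, 0, 0, -0.13, 0, 0, 0]]]'

```text
clock: 11.45
tool_pos: [0.5883, -0.1091, 0.1863]
eef_rot: [0.986, -0.165, -0.0, 0.0]
wrist_force: [0.4, 1.2, -0.1]
gripper_width: 0.0005
gripper_force: 0.0
```

```bash
python3 -c "
from h import *
c=manip.capture('side')
c=c['img'][130:250,270:420]; cv2.imwrite('pics/v6.png',cv2.resize(c,None,fx=4,fy=4))
"
```

```text
(no output)
```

View pics/v6.png

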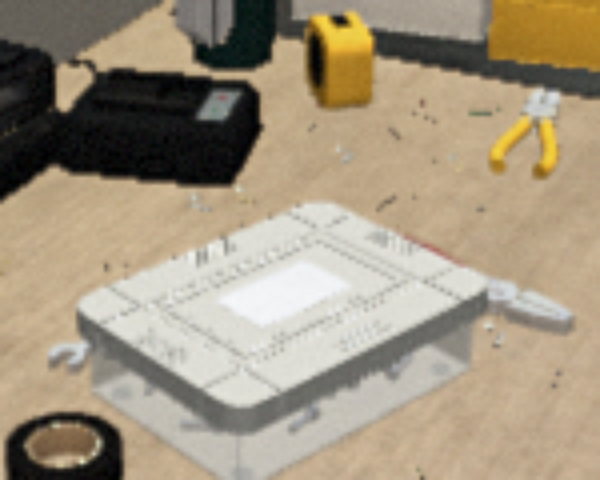

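All four edges are flush, the box and the tools around it haven't moved, and the arm is clear.

```bash
python3 -c "
from plant import manip
print(manip.hand_in())"
```

```text
the job is handed in; nothing more can be done
None
```

All four snap edges are pressed shut and look flush in the last picture, with the box, tape, pliers and wrench apparently unmoved; I handed the job in at about 11.5 s, and it returned no verdict.

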